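# Finish the column of parts cases

### The job

A column of closed parts cases has been begun on the aluminium base plate. Fetch the other closed case from the blue-rimmed cart beside it and stack it squarely on top of the case that stands there, long sides together, then set the grease tin upright in the middle of the upper case's lid. Leave the bottom case where it stands, and leave the case whose lid is open alone.

Things in the scene. Friction and masses are not known exactly. Their poses are not given: they have to be found in the camera images.
- bottom_case: closed blue parts case with a clear lid, 72 x 121 x 41 mm (x, y, z; flat lid top 40 mm above the underside), 0.5 kg, loose, on a 6 mm thick fixed aluminium base plate (90 x 140 mm) on the grey-rimmed cart to the robot's left. Origin: centre of its underside; x across its short side, y along its long side, z up. Turned at most 30 degrees from the world axes.
- closed_case: the identical closed case (flat lid top at 40 mm), about 0.3 kg, lid shut, alone on the blue-rimmed cart to the robot's right, in one of two places (the open case stands in the other), turned at most 25 degrees. Side walls to grip: 66 mm apart, at x = -34 and +32 mm. Origin: centre of its underside; x across its short side, y along its long side, z up.
- open_case: bystander: a third such blue case whose hinged clear lid stands open (the lid rises to about 110 mm at its +x side). Same axes and origin; on the blue-rimmed cart. Not to be used or moved.
- grease_tin: round closed tin with a green body and a pale grey lid, 67 mm across the lid (65 mm across the body), 38 mm high, about 0.16 kg, standing upright on the grey-rimmed cart, left of the base plate. Origin: centre of its underside; z is its axis, up.

How it is judged:
By the outcome, as a careful person would: the job done as asked, in the order asked, and still so for the second after the job is handed in, with the robot touching nothing.
It also fails if it takes over 58 s, if anything falls off the work surface, if the arm or the gripper's body presses on something with over 40 N, if the wrist force passes 120 N, or if a joint passes its speed limit or range.

### The arm

A 6-joint arm with a two-finger parallel gripper is mounted at the origin on a cart in front of the work surface, level with it; the furniture and walls round the work are solid. World frame = base frame: x ahead of the robot, y to its left, z up, the work surface at z = 0. Lengths are in m, angles in rad, forces in N, time in s.
With the tool pointing down it reaches from about 0.3 to 0.775 m from the base axis. Payload 14.6 kg.
Tool frame: the origin (TCP) lies between the finger pads; the fingertips stand ctrl.tip_extent ahead of it and the grasp point (between the pads) lies 3 mm ahead of it (ctrl.tip_extent is the distance from the TCP to the fingertips, in m); z points along the fingers, y is the line along which they close (so a half turn about z gives the same grasp; the last joint's range is limited). The gripper opens to 94 mm and grips with 3 to 60 N. Pads are 16 mm wide; open, the fingers measure 119 mm over their backs; the gripper's body (75 mm by 177 mm) begins 78 mm behind the grasp point.
Start: joints at [1.036, 0.3, 1.521, -0, 1.321, -0.067], TCP at [0.248, 0.491, 0.227] pointing down, gripper open.
Joint ranges: [-3.03, 3.03], [-0.79, 2.21], [0.23, 2.52], [-1.04, 4.18], [0, 3.07], [-2.55, 2.55]. Speed limits (rad/s): [2.22, 2.22, 2.57, 3.14, 3.14, 3.14].

### API

Orientations are given as [roll, pitch, yaw] about the fixed x, y, z axes, in that order (R = Rz(yaw) Ry(pitch) Rx(roll)).
In Python, from station import ctrl gives the robot as it stands.
- The arm moves only by the shell command python3 shift.py 'ROWS' [OPENING] [FORCE]. ROWS is a JSON list that holds a single list of rows (three levels of brackets), with 1 to 10 rows, each of 6 numbers: dx, dy, dz in m, then a rotation vector rx, ry, rz in rad; each row shifts and turns the commanded pose from where the row before left it, along the tool's axes as they then stand; what a row does not reach is not made up. A row lasts 1/10 s, in which the tool goes at most 0.05 m and 0.15 rad, less where a joint would pass 70% of its speed; a pose out of reach is approached as far as the arm can. OPENING is the finger opening in m, set as the command begins (- or left out keeps the last). The fingers move at their own pace and stop on an object; FORCE is the grip in N (left out, the last holds). Time passes only in rows, so rows that do not move let the fingers close. It prints the time, the measured TCP pose, the force, the opening and the grip force at its end. Input that does not fit is refused with a message, and nothing moves.
- ctrl.get_obs(): the state, without advancing time (a new reading comes with each control period).
- ctrl.camera(name): name is "side" or "top"; returns a dict with "pixels" (384x512x3 uint8, blue, green, red), "fx", "fy", "cx", "cy" (pixels), "k1" (the pictures are not rectified: a ray, as slopes to the right and down, at radius r is drawn at 1 + k1 r^2 times it, then the intrinsics apply), "extrinsics" (4x4, takes a point from camera to world coordinates). Camera axes: x right, y up, looking along -z (the intrinsics and any distortion apply to the point x, -y, -z); pixel columns grow to the right and rows downward; lengths in m; the calibration is good to about 2 mm. A picture is of the moment at which its call begins. There is no depth.
- ctrl.hand_in(): hands the job in; it is judged then, once.
The state is a dict: "time_s": time; "qpos": joint angles; "joint_vel": joint speeds; "tau": joint torques, N m; "ee_pos": TCP position; "eef_rot": TCP orientation; "force": force on the tool from outside, world axes, zero at the start; "moment": the same for the moment, N m; "grip_width": finger opening in m; "grip_force": force on a finger pad.
Only numpy, scipy, OpenCV 4.12 (cv2) and the standard library are available. Lean on these libraries where they do the work, as an engineer would, in place of code of your own. Each camera call takes 0.05 s, during which the arm holds its last target. There are 200 camera calls.

## Working session

There is one attempt and no reset: what is moved stays moved. The work goes in short steps, Python scripts to look and compute and a shell command to move; the robot and the scene stay as the last step left them, time stands still between calls to the robot, and variables do not carry over. Pictures are saved under pics/ and viewed, at most 10 in all, crops included, and the job is handed in when it is done.

```bash
ls; mkdir -p pics
cat > look.py <<'E'
import cv2,sys,pickle
from station import ctrl
def snap(tag):
    out={}
    for n in("side","top"):
        c=ctrl.camera(n); out[n]=c
        cv2.imwrite(f"pics/{tag}_{n}.png",c["pixels"])
    pickle.dump(out,open(f"pics/{tag}.pkl","wb")); return out
if __name__=="__main__":
    o=snap(sys.argv[1])
    for n,c in o.items(): print(n,c["fx"],c["fy"],c["cx"],c["cy"],c["k1"],c["extrinsics"].round(3).tolist() if hasattr(c["extrinsics"],"round") else c["extrinsics"])
    print(ctrl.tip_extent,ctrl.get_obs())
E
python3 look.py a
```

```text
pics
shift.py
station.py
side 437.77488082472007 437.77488082472007 251.13568235906857 191.6015648555291 -0.024882269256313 [[-0.98, 0.088, -0.18, 0.265], [-0.199, -0.523, 0.829, 1.23], [-0.021, 0.848, 0.529, 0.836], [0.0, 0.0, 0.0, 1.0]]
top 360.4423639822912 360.4423639822912 257.63267663914553 187.4894828170588 -0.05753867055333009 [[-0.014, 0.991, -0.135, 0.397], [-1.0, -0.012, 0.019, 0.043], [0.017, 0.135, 0.991, 1.003], [0.0, 0.0, 0.0, 1.0]]
0.022 {'time_s': 0.1, 'qpos': array([ 1.03640660e+00,  3.00440116e-01,  1.52150880e+00, -1.38527014e-05,
        1.32072467e+00, -6.65971430e-02]), 'joint_vel': array([ 0.00099763, -0.00169279, -0.00073542,  0.00148313, -0.00018098,
       -0.00063587]), 'tau': array([ 3.13992619e-03, -5.32648194e+01, -3.53288341e+01,  7.09666614e-02,
        2.35524040e-02,  1.74877073e-05]), 'ee_pos': array([0.24789865, 0.49072327, 0.22693389]), 'eef_rot': array([-3.14051322e+00, -5.85459221e-05,  2.67380347e+00]), 'force': array([0.29751405, 0.00785993, 0.53905774]), 'moment': array([ 0.0169175 , -0.06938641,  0.00647695]), 'grip_force': 0.0, 'grip_width': 0.09407755872566255}
```

View pics/a_side.png

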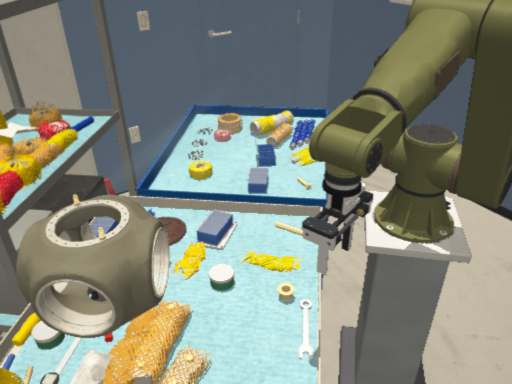

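View pics/a_top.png

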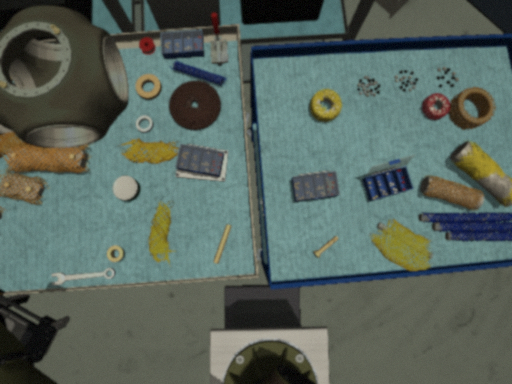

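The side view shows the bottom case at about (215,227), the tin at (221,276), the closed case at (258,180) and the open case at (266,155). In the top view they are at (201,161), (125,188), (316,186) and (387,183). Next I'll zoom in.

Run:
```python
import cv2,numpy as np
t=cv2.imread("pics/a_top.png");s=cv2.imread("pics/a_side.png")
def crop(im,x,y,w,h): return cv2.resize(im[y:y+h,x:x+w],(400,300),interpolation=cv2.INTER_CUBIC)
o=np.vstack([np.hstack([crop(t,160,130,80,60),crop(t,280,157,80,60)]),np.hstack([crop(s,180,200,80,60),crop(s,222,145,80,60)])])
cv2.imwrite("pics/crop1.png",o)
for im,pts in((t,[(201,161),(125,188),(316,186),(212,150)]),(s,[(215,222),(221,272),(221,284),(258,175),(258,188)])):
    print([cv2.cvtColor(im,cv2.COLOR_BGR2HSV)[y,x].tolist() for x,y in pts])
```

```text
[[109, 23, 87], [26, 30, 171], [106, 30, 92], [101, 23, 90]]
[[109, 36, 176], [22, 11, 250], [69, 102, 95], [109, 40, 177], [109, 148, 122]]
```

View pics/crop1.png

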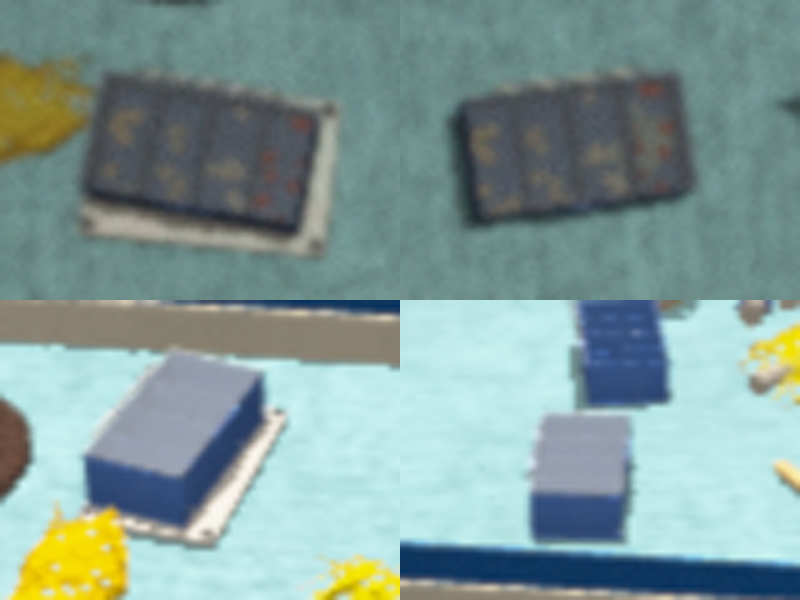

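The lids show as greyish quadrilaterals in both views. In the top view, both cases have their red contents at the right-hand end. I'll segment the lids next.

```bash
cat > geo.py <<'E'
import cv2,numpy as np,pickle
def ray(c,p):
    K=np.array([[c["fx"],0,c["cx"]],[0,c["fy"],c["cy"]],[0,0,1.]])
    u,v=cv2.undistortPoints(np.array([[p]],float),K,np.array([c["k1"],0,0,0.]))[0,0]
    E=np.array(c["extrinsics"]); d=E[:3,:3]@np.array([u,-v,-1.]); return E[:3,3],d/np.linalg.norm(d)
def onz(c,p,z):
    o,d=ray(c,p); return o+d*(z-o[2])/d[2]
def tri(c1,p1,c2,p2):
    o1,d1=ray(c1,p1);o2,d2=ray(c2,p2)
    s=np.linalg.lstsq(np.c_[d1,-d2],o2-o1,rcond=None)[0]
    a,b=o1+s[0]*d1,o2+s[1]*d2; return (a+b)/2,np.linalg.norm(a-b)
def blob(m,box):
    x,y,w,h=box; z=np.zeros_like(m); z[y:y+h,x:x+w]=m[y:y+h,x:x+w]
    z=cv2.morphologyEx(z,cv2.MORPH_CLOSE,np.ones((3,3),np.uint8))
    cs,_=cv2.findContours(z,cv2.RETR_EXTERNAL,cv2.CHAIN_APPROX_NONE)
    return max(cs,key=cv2.contourArea)
def quad(ct):
    h=cv2.convexHull(ct); return cv2.approxPolyN(h,4,ensure_convex=True).reshape(-1,2).astype(float)
E
cat > meas.py <<'E'
from geo import *; import sys
def main(tag,boxes):
    o=pickle.load(open(f"pics/{tag}.pkl","rb")); T,S=o["top"],o["side"]
    ht=cv2.cvtColor(T["pixels"],cv2.COLOR_BGR2HSV);hs=cv2.cvtColor(S["pixels"],cv2.COLOR_BGR2HSV)
    mt=cv2.inRange(ht,(0,0,60),(180,255,255)); mt=cv2.bitwise_and(mt,cv2.bitwise_not(cv2.inRange(ht,(0,0,105),(180,255,255))))
    ms=cv2.inRange(hs,(95,15,110),(125,85,215))
    for n,(bt,bs,z) in boxes.items():
        qt=quad(blob(mt,bt)); qs=quad(blob(ms,bs))
        print(n,"top px",qt.round(1).tolist(),"side px",qs.round(1).tolist())
        wt=np.array([onz(T,p,z) for p in qt]); ws=np.array([onz(S,p,z) for p in qs])
        P=[]
        for p,w in zip(qs,ws):
            j=np.argmin(np.linalg.norm(wt-w,axis=1)); P.append(tri(T,qt[j],S,p)); 
        for nm,W in(("top",wt),("side",ws),("tri",np.array([a for a,_ in P]))):
            r=cv2.minAreaRect(W[:,:2].astype(np.float32)*1000)
            print(nm,W.mean(0).round(4),"rect",np.round(r,1).tolist() if 0 else r)
        print("tri z",[round(a[2],4) for a,_ in P],"gap",[round(g,4) for _,g in P])
if __name__=="__main__":
    main("a",{"bottom":((170,138,60,48),(190,205,50,38),.046),"closed":((285,165,60,42),(240,160,35,30),.040)})
E
python3 meas.py
python3 - <<'E'
from geo import *
o=pickle.load(open("pics/a.pkl","rb")); T,S=o["top"],o["side"]
for n,c,b in(("top",T,(105,168,40,40)),("side",S,(203,258,38,35))):
    g=c["pixels"];h=cv2.cvtColor(g,cv2.COLOR_BGR2HSV)
    m=cv2.inRange(h,(0,0,130),(180,60,255)) if n=="top" else cv2.inRange(h,(0,0,180),(180,35,255))
    ct=blob(m,b);e=cv2.fitEllipse(ct);print(n,e,cv2.contourArea(ct),onz(c,e[0],.038).round(4));
    if n=="top":et=e
print(tri(T,et[0],S,e[0]))
E
```

```text
bottom top px [[225.0, 152.0], [219.0, 178.0], [175.0, 171.0], [178.0, 142.0]] side px [[234.0, 214.0], [216.0, 235.0], [195.0, 232.0], [213.0, 209.0]]
top [0.6027 0.1816 0.046 ] rect ((601.8887939453125, 184.66339111328125), (131.50669860839844, 79.76004791259766), 77.19605255126953)
side [0.6098 0.1842 0.046 ] rect ((607.6604614257812, 185.25827026367188), (128.67160034179688, 74.84648895263672), 81.06494140625)
tri [0.6068 0.1824 0.0443] rect ((606.978271484375, 183.5908203125), (129.9781036376953, 74.32072448730469), 79.0661392211914)
tri z [np.float64(0.0436), np.float64(0.0466), np.float64(0.0439), np.float64(0.0431)] gap [np.float64(0.0072), np.float64(0.0131), np.float64(0.0002), np.float64(0.009)]
closed top px [[339.0, 197.0], [292.0, 204.0], [288.0, 178.0], [335.0, 168.0]] side px [[269.0, 167.0], [267.0, 187.0], [245.0, 182.0], [255.0, 158.0]]
top [ 0.5288 -0.1272  0.04  ] rect ((531.0838623046875, -127.57910919189453), (80.13960266113281, 132.58145141601562), 7.672661304473877)
side [ 0.5339 -0.1493  0.04  ] rect ((529.6895751953125, -159.94732666015625), (83.05158996582031, 207.25009155273438), 0.05563073977828026)
tri [ 0.5273 -0.1238  0.0539] rect ((530.2508544921875, -125.16024780273438), (73.0512466430664, 130.45822143554688), 6.8495988845825195)
tri z [np.float64(0.0433), np.float64(0.033), np.float64(0.0524), np.float64(0.0868)] gap [np.float64(0.0047), np.float64(0.0068), np.float64(0.0147), np.float64(0.017)]
top ((124.73262786865234, 187.8144989013672), (45.05844497680664, 46.21027374267578), 9.850564002990723) 1454.5 [0.5321 0.3841 0.038 ]
side ((220.74208068847656, 271.8919982910156), (16.610387802124023, 25.388225555419922), 84.44475555419922) 329.5 [0.5367 0.3896 0.038 ]
(array([0.53519297, 0.38595481, 0.03435186]), np.float64(0.005229466570402372))
```

```bash
cat > seg.py <<'E'
from geo import *
U=5
def seg(c,kind,box):
    x,y,w,h=box; im=cv2.resize(c["pixels"][y:y+h,x:x+w],None,fx=U,fy=U,interpolation=cv2.INTER_CUBIC)
    H=cv2.cvtColor(im,cv2.COLOR_BGR2HSV); 
    lo,hi=dict(toplid=((92,0,40),(125,95,115)),sidelid=((100,15,125),(120,80,205)),toptin=((0,0,125),(60,60,255)),sidetin=((0,0,175),(75,38,255)))[kind]
    if kind=="toplid":
        m=cv2.inRange(H,(0,0,0),(180,255,108)); m&=~cv2.inRange(H,(108,110,0),(130,255,90))
    elif kind=="toptin":
        m=cv2.inRange(H,(0,0,120),(180,50,255)); m&=~cv2.inRange(H,(75,25,0),(110,255,255))
    else: m=cv2.inRange(H,lo,hi)
    m=cv2.morphologyEx(m,cv2.MORPH_CLOSE,np.ones((13,13),np.uint8)); m=cv2.morphologyEx(m,cv2.MORPH_OPEN,np.ones((13,13),np.uint8))
    cs,_=cv2.findContours(m,cv2.RETR_EXTERNAL,cv2.CHAIN_APPROX_NONE); ct=max(cs,key=cv2.contourArea)
    return im,ct
def topx(p,box): return (np.asarray(p,float)+.5)/U-.5+np.array(box[:2])
E
cat > m2.py <<'E'
from seg import *
o=pickle.load(open("pics/a.pkl","rb")); T,S=o["top"],o["side"]; tiles=[]
def do(c,k,b):
    im,ct=seg(c,k,b)
    if "lid" in k:
        q=quad(ct); cv2.polylines(im,[q.astype(int)],1,(0,0,255),1); r=topx(q,b)
    else:
        e=cv2.fitEllipse(ct); cv2.ellipse(im,e,(0,0,255),1); r=topx(e[0],b); print(k,np.array(e[1])/U)
    cv2.drawContours(im,[ct],-1,(0,255,0),1); tiles.append(cv2.resize(im,(260,220))); return r
for n,bt,bs,z in(("bottom",(168,136,62,52),(188,203,54,48),.046),("closed",(285,162,62,52),(235,155,54,48),.04)):
    qt=do(T,"toplid",bt);qs=do(S,"sidelid",bs)
    wt=np.array([onz(T,p,z) for p in qt]);ws=np.array([onz(S,p,z) for p in qs]);P=[]
    for p,w in zip(qs,ws):
        j=np.argmin(np.linalg.norm(wt-w,axis=1));P.append(tri(T,qt[j],S,p))
    A=np.array([a for a,_ in P])
    for nm,W in(("top",wt),("side",ws),("tri",A)):
        print(n,nm,W.mean(0).round(4),[np.round(v,1).tolist() for v in cv2.minAreaRect(W[:,:2].astype(np.float32)*1000)],end=" ")
        print("edge angs",[round(float(np.degrees(np.arctan2(*(W[(i+1)%4]-W[i])[1::-1])))%180,1) for i in range(4)])
    print("z",A[:,2].round(4),"gap",[round(float(g),4) for _,g in P])
pt=do(T,"toptin",(104,166,44,44));ps=do(S,"sidetin",(200,254,44,40))
print("tin",onz(T,pt,.038),onz(S,ps,.038),tri(T,pt,S,ps))
cv2.imwrite("pics/ov.png",np.vstack([np.hstack(tiles[i::2]) for i in(0,1)]))
E
python3 m2.py
```

```text
bottom top [0.6031 0.1821 0.046 ] [[603.0, 184.1], [129.2, 80.8], 79.2] edge angs [169.2, 81.1, 174.5, 78.3]
bottom side [0.6118 0.183  0.046 ] [[614.4, 181.9], [120.7, 75.0], 79.3] edge angs [79.3, 168.5, 84.6, 166.8]
bottom tri [0.6074 0.1828 0.0456] [[607.0, 181.9], [125.6, 74.2], 81.8] edge angs [80.8, 171.8, 82.1, 168.9]
z [0.0427 0.046  0.0491 0.0444] gap [0.0124, 0.0144, 0.0039, 0.0112]
closed top [ 0.5284 -0.1277  0.04  ] [[527.0, -128.0], [78.9, 133.1], 6.9] edge angs [99.4, 6.0, 96.9, 5.6]
closed side [ 0.536  -0.1383  0.04  ] [[537.7, -144.5], [70.9, 149.8], 9.7] edge angs [5.0, 98.5, 34.1, 99.7]
closed tri [ 0.5307 -0.1261  0.047 ] [[530.4, -127.8], [74.2, 137.3], 8.4] edge angs [6.0, 98.4, 1.0, 99.4]
z [0.0469 0.0479 0.0352 0.0579] gap [0.0089, 0.001, 0.0044, 0.0102]
toptin [23.43026733 25.05699615]
sidetin [17.17042389 25.03566895]
tin [0.53389663 0.38556142 0.038     ] [0.53564175 0.39118379 0.038     ] (array([0.53567783, 0.38718755, 0.0341242 ]), np.float64(0.002463423964527052))
```

View pics/ov.png

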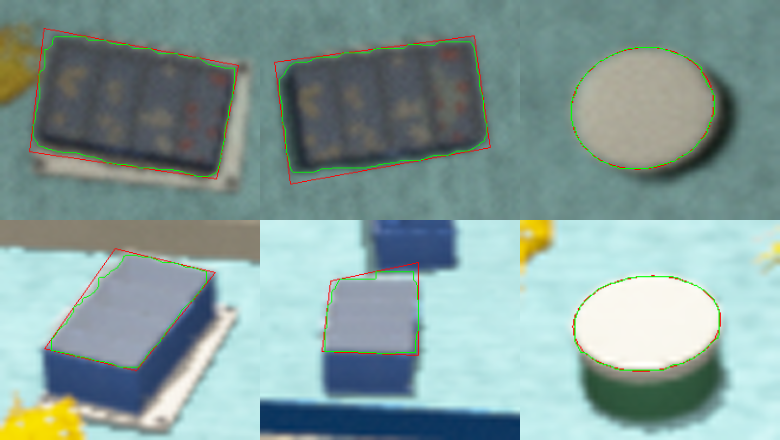

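The overlay shows the silhouettes are good, but approxPolyN circumscribes them, and the top view includes the near (blue) faces. I'll fit a line to each edge and project each one at its true height.

```bash
cat > m3.py <<'E'
from seg import *
def edges(ct):
    r=cv2.minAreaRect(ct); B=cv2.boxPoints(r); P=ct.reshape(-1,2).astype(np.float32); L=[]
    for i in range(4):
        a,b=B[i],B[(i+1)%4]; n=np.linalg.norm(b-a); d=(b-a)/n; s=(P-a)@d/n
        dist=[np.abs((P-B[k])@np.array([-(B[(k+1)%4]-B[k])[1],(B[(k+1)%4]-B[k])[0]])/np.linalg.norm(B[(k+1)%4]-B[k])) for k in range(4)]
        k=(np.argmin(dist,0)==i)&(s>.15)&(s<.85)
        v=cv2.fitLine(P[k],cv2.DIST_HUBER,0,.01,.01).ravel(); L.append((v[2:]-60*v[:2],v[2:]+60*v[:2]))
    return L
def case(T,S,bt,bs,z0,z1,names=("top","side")):
    for nm,c,k,b in(("top",T,"toplid",bt),("side",S,"sidelid",bs)):
        if nm not in names: continue
        im,ct=seg(c,k,b); E=edges(ct); cc=onz(c,topx(ct.reshape(-1,2).mean(0),b),z1)[:2]; cam=np.array(c["extrinsics"])[:2,3]
        ln=[]
        for p,q in E:
            z=z1; A,Bq=[onz(c,topx(x,b),z1)[:2] for x in(p,q)]
            n=np.array([-(Bq-A)[1],(Bq-A)[0]]); n*=np.sign(n@(A-cc)); n/=np.linalg.norm(n)
            if nm=="top" and n@(cam-A)>0: z=z0; A,Bq=[onz(c,topx(x,b),z0)[:2] for x in(p,q)]
            th=np.degrees(np.arctan2(n[1],n[0])); ln.append((th,n@A,n,z))
        ln.sort(key=lambda t:t[0]); d={}
        for t in ln:
            d[("+x" if abs(t[0])<45 else "+y" if 45<t[0]<135 else "-y" if -135<t[0]<-45 else "-x")]=t
        ax=[d["+x"],d["+y"]]; 
        W=[d["+x"][1]+d["-x"][1],d["+y"][1]+d["-y"][1]]
        N=np.array([d["+x"][2]-d["-x"][2],d["+y"][2]-d["-y"][2]])/2; m=[(d["+x"][1]-d["-x"][1])/2,(d["+y"][1]-d["-y"][1])/2]
        c0=np.linalg.solve(N,m)
        print(nm,"c",c0.round(4),"size",np.round(W,4),"ang",{k:round(float((v[0]+360)%90 if (v[0]+360)%90<45 else (v[0]+360)%90-90),1) for k,v in d.items()})
if __name__=="__main__":
    o=pickle.load(open("pics/a.pkl","rb")); T,S=o["top"],o["side"]
    case(T,S,(168,136,62,52),(188,203,54,48),.006,.046); case(T,S,(285,162,62,52),(235,155,54,48),0,.04)
E
python3 m3.py
```

```text
top c [0.6066 0.1832] size [0.0645 0.0935] ang {'-y': -10.4, '+x': -11.6, '+y': -7.9, '-x': -10.6}
side c [0.6103 0.1833] size [0.0579 0.1009] ang {'-y': -12.4, '+x': -13.0, '+y': -10.7, '-x': -11.7}
top c [ 0.5307 -0.1299] size [0.0699 0.1373] ang {'-x': 6.8, '-y': 6.4, '+x': 6.7, '+y': 5.1}
side c [ 0.5347 -0.1344] size [0.0811 0.3109] ang {'-x': 10.4, '-y': 28.7, '+x': 6.9, '+y': 5.4}
```

```bash
sed -i 's|print(nm,"c"|W=[v[1]-v[2]@c0 for v in (d["+x"],d["-x"],d["+y"],d["-y"])]; print(nm,"c"|' m3.py; sed -i 's/(235,155,54,48),0/(240,166,40,30),0/' m3.py; python3 m3.py
python3 - <<'E'
from geo import *
o=pickle.load(open("pics/a.pkl","rb")); S=o["side"]["pixels"]; H=cv2.cvtColor(S,cv2.COLOR_BGR2HSV)
for y in range(160,196,2): print(y,[tuple(int(a) for a in H[y,x]) for x in(246,248,249,250,258,266,268,269)])
E
```

```text
top c [0.6066 0.1832] size [0.0347 0.0347 0.0593 0.0593] ang {'-y': -10.4, '+x': -11.6, '+y': -7.9, '-x': -10.6}
side c [0.6103 0.1833] size [0.0323 0.0323 0.0585 0.0585] ang {'-y': -12.4, '+x': -13.0, '+y': -10.7, '-x': -11.7}
top c [ 0.5307 -0.1299] size [0.0349 0.0349 0.0626 0.0626] ang {'-x': 6.8, '-y': 6.4, '+x': 6.7, '+y': 5.1}
side c [ 0.5345 -0.1323] size [0.0341 0.0341 0.0581 0.0581] ang {'-x': 9.2, '-y': 6.8, '+x': 7.3, '+y': 4.9}
160 [(89, 49, 232), (90, 48, 234), (90, 46, 237), (91, 46, 239), (98, 75, 132), (109, 151, 125), (110, 144, 126), (109, 144, 126)]
162 [(91, 48, 236), (90, 44, 236), (90, 44, 237), (91, 45, 238), (96, 69, 134), (109, 156, 121), (109, 150, 122), (109, 148, 121)]
164 [(89, 45, 236), (90, 43, 239), (90, 44, 239), (89, 45, 238), (96, 69, 133), (109, 150, 119), (109, 149, 116), (109, 144, 117)]
166 [(90, 48, 234), (90, 48, 236), (90, 48, 235), (90, 50, 229), (91, 51, 150), (96, 65, 156), (94, 61, 154), (94, 63, 154)]
168 [(90, 49, 233), (89, 49, 234), (90, 47, 229), (94, 41, 211), (106, 34, 180), (104, 38, 186), (94, 55, 217), (91, 51, 229)]
170 [(90, 
[... 990 characters left out ...]
10, 135), (90, 59, 185), (89, 54, 228)]
186 [(90, 51, 228), (105, 111, 149), (109, 148, 126), (109, 152, 124), (110, 143, 125), (105, 109, 126), (89, 58, 193), (89, 52, 232)]
188 [(90, 54, 227), (104, 108, 146), (109, 146, 122), (110, 150, 122), (109, 148, 122), (104, 103, 129), (90, 56, 225), (90, 51, 232)]
190 [(90, 51, 228), (105, 107, 148), (109, 148, 119), (109, 155, 115), (109, 150, 117), (100, 74, 137), (89, 51, 232), (91, 51, 233)]
192 [(90, 51, 230), (99, 80, 172), (106, 107, 134), (106, 117, 131), (108, 133, 128), (101, 82, 147), (90, 49, 231), (90, 49, 234)]
194 [(99, 94, 220), (96, 82, 219), (97, 86, 208), (97, 85, 205), (92, 64, 220), (91, 59, 219), (91, 56, 227), (91, 56, 228)]
```

The two views agree within a few mm. They give the bottom case at (0.6085, 0.183) with yaw about -11°, the closed case at (0.5326, -0.131) with yaw about 6.7°, and the tin at (0.535, 0.387). The sizes and heights match the text, so I'll move.

```bash
cat > need.py <<'E'
import sys,numpy as np
from scipy.spatial.transform import Rotation as R
from station import ctrl
x,y,z,yaw=map(float,sys.argv[1:5]); o=ctrl.get_obs()
A=R.from_euler("xyz",o["eef_rot"]);B=R.from_euler("xyz",[np.pi,0,np.radians(yaw)])
print("t",round(o["time_s"],2),"tool d",(A.inv().apply(np.array([x,y,z])-o["ee_pos"])).round(4),"rotvec",(A.inv()*B).as_rotvec().round(4),"after-rot d",(B.inv().apply(np.array([x,y,z])-o["ee_pos"])).round(4))
E
python3 shift.py '[[[0, 0, 0, 0, 0, 0.141], [0, 0, 0, 0, 0, 0.141], [0, 0, 0, 0, 0, 0.141], [0, 0, 0, 0, 0, 0.141], [0, 0, 0, 0, 0, 0.141], [0, 0, 0, 0, 0, 0.141], [0, 0, 0, 0, 0, 0.141]]]' 0.094 20
python3 shift.py '[[[-0.04, 0.013, 0, 0, 0, 0], [-0.04, 0.013, 0, 0, 0, 0], [-0.04, 0.013, 0, 0, 0, 0], [-0.04, 0.013, 0, 0, 0, 0], [-0.04, 0.013, 0, 0, 0, 0], [-0.04, 0.013, 0, 0, 0, 0], [-0.04, 0.013, 0, 0, 0, 0], [-0.04, 0.013, 0, 0, 0, 0]]]'
python3 need.py 0.5326 -0.131 0.15 96.7
```

```text
time_s: 0.8
ee_pos: [0.2479, 0.4908, 0.2271]
eef_rot: [-3.141, 0.001, 1.681]
force: [0.3, -0.2, 0.2]
grip_width: 0.0938
grip_force: 0.0
time_s: 1.6
ee_pos: [0.3886, 0.1834, 0.2274]
eef_rot: [-3.141, 0.0, 1.687]
force: [0.5, 0.3, 0.1]
grip_width: 0.0936
grip_force: 0.0
t 1.6 tool d [-0.329   0.1066  0.0774] rotvec [-0.0001  0.     -0.0008] after-rot d [-0.3291  0.1063  0.0774]
```

```bash
python3 shift.py '[[[-0.04, 0.013, 0, 0, 0, 0], [-0.04, 0.013, 0, 0, 0, 0], [-0.04, 0.013, 0, 0, 0, 0], [-0.04, 0.013, 0, 0, 0, 0], [-0.04, 0.013, 0, 0, 0, 0], [-0.04, 0.013, 0, 0, 0, 0], [-0.04, 0.013, 0, 0, 0, 0], [-0.04, 0.013, 0.03, 0, 0, 0], [-0.009, 0.003, 0.047, 0, 0, 0], [0, 0, 0, 0, 0, 0]]]'
python3 need.py 0.5326 -0.131 0.15 96.7; python3 look.py b | tail -0
```

```text
time_s: 2.6
ee_pos: [0.5297, -0.1286, 0.1458]
eef_rot: [-3.132, -0.004, 1.685]
force: [-0.8, 0.9, 0.8]
grip_width: 0.0935
grip_force: 0.0
t 2.6 tool d [-0.0027  0.0026 -0.0043] rotvec [-0.0092 -0.004  -0.003 ] after-rot d [-0.0027  0.0026 -0.0042]Exception ignored on flushing sys.stdout:
BrokenPipeError: [Errno 32] Broken pipe
```

```bash
python3 shift.py '[[[0, 0, 0.03, 0, 0, 0], [0, 0, 0.03, 0, 0, 0], [0, 0, 0.03, 0, 0, 0], [0, 0, 0.022, 0, 0, 0], [0, 0, 0.01, 0, 0, 0], [0, 0, 0, 0, 0, 0], [0, 0, 0, 0, 0, 0]]]'
python3 look.py c >/dev/null
python3 need.py 0.5326 -0.131 0.028 96.7
python3 - <<'E'
import cv2,numpy as np
t=cv2.imread("pics/c_top.png")[130:230,260:390];s=cv2.imread("pics/c_side.png")[115:215,190:320]
cv2.imwrite("pics/cv.png",np.hstack([cv2.resize(i,(400,308),interpolation=cv2.INTER_CUBIC) for i in(t,s)]))
E
```

```text
time_s: 3.4
ee_pos: [0.5332, -0.128, 0.0315]
eef_rot: [3.139, 0.001, 1.687]
force: [-0.4, -0.6, -0.6]
grip_width: 0.094
grip_force: 0.0
t 3.5 tool d [-0.0028 -0.0007  0.0032] rotvec [ 0.0023  0.001  -0.0007] after-rot d [-0.0028 -0.0007  0.0032]
```

View pics/cv.png

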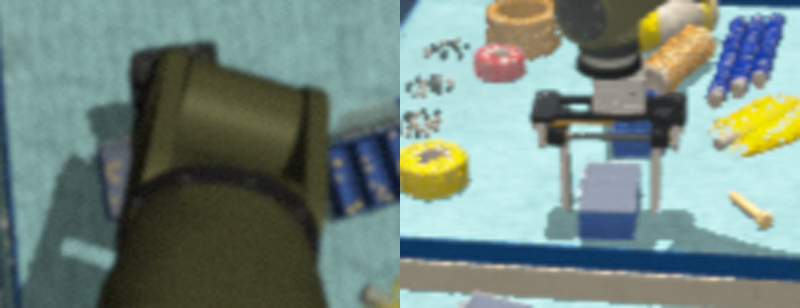

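The fingers straddle the closed case symmetrically, with the case at crop (610,200) in the side view. I'll close and lift.

```bash
python3 shift.py '[[[-0.003, 0, 0.003, 0, 0, 0], [0, 0, 0, 0, 0, 0]]]'
python3 shift.py '[[[0, 0, 0, 0, 0, 0], [0, 0, 0, 0, 0, 0], [0, 0, 0, 0, 0, 0], [0, 0, 0, 0, 0, 0], [0, 0, 0, 0, 0, 0], [0, 0, 0, 0, 0, 0], [0, 0, 0, 0, 0, 0], [0, 0, 0, 0, 0, 0]]]' 0.05 25
python3 shift.py '[[[0, 0, 0, 0, 0, 0], [0, 0, -0.02, 0, 0, 0], [0, 0, -0.03, 0, 0, 0], [0, 0, -0.03, 0, 0, 0], [0, 0, -0.03, 0, 0, 0], [0, 0, -0.03, 0, 0, 0], [0, 0, 0, 0, 0, 0], [0, 0, 0, 0, 0, 0]]]'
python3 need.py 0.6085 0.1833 0.17 79
```

```text
time_s: 3.7
ee_pos: [0.5326, -0.1314, 0.0267]
eef_rot: [3.141, 0.0, 1.687]
force: [-0.3, -0.4, -0.6]
grip_width: 0.0943
grip_force: 0.0
time_s: 4.5
ee_pos: [0.5326, -0.1311, 0.0265]
eef_rot: [3.141, 0.0, 1.687]
force: [2.0, 0.6, 0.8]
grip_width: 0.066
grip_force: 25.0
time_s: 5.3
ee_pos: [0.5321, -0.131, 0.1657]
eef_rot: [-3.141, -0.0, 1.687]
force: [-0.9, 0.4, -4.2]
grip_width: 0.0664
grip_force: 25.0
t 5.3 tool d [ 0.3033  0.1122 -0.0043] rotvec [-6.00e-04 -1.00e-04  3.08e-01] after-rot d [ 0.3231  0.015  -0.0043]
```

```bash
python3 shift.py '[[[0, 0, 0, 0, 0, 0.103], [0, 0, 0, 0, 0, 0.103], [0, 0, 0, 0, 0, 0.102], [0.02, 0.001, 0, 0, 0, 0], [0.04, 0.002, 0, 0, 0, 0], [0.04, 0.002, 0, 0, 0, 0], [0.04, 0.002, 0, 0, 0, 0], [0.04, 0.002, 0, 0, 0, 0], [0.04, 0.002, 0, 0, 0, 0], [0.04, 0.002, 0, 0, 0, 0]]]'
python3 shift.py '[[[0.04, 0.002, 0, 0, 0, 0], [0.02, 0.001, 0, 0, 0, 0], [0.003, 0, 0, 0, 0, 0], [0, 0, 0.02, 0, 0, 0], [0, 0, 0.02, 0, 0, 0], [0, 0, 0.01, 0, 0, 0], [0, 0, 0, 0, 0, 0], [0, 0, 0, 0, 0, 0]]]'
python3 look.py d >/dev/null
python3 need.py 0.6085 0.1833 0.12 79
python3 - <<'E'
import cv2,numpy as np
t=cv2.imread("pics/d_top.png")[110:210,140:270];s=cv2.imread("pics/d_side.png")[150:250,150:280]
cv2.imwrite("pics/dv.png",np.hstack([cv2.resize(i,(400,308),interpolation=cv2.INTER_CUBIC) for i in(t,s)]))
E
```

```text
time_s: 6.3
ee_pos: [0.5942, 0.1232, 0.164]
eef_rot: [-3.138, 0.001, 1.379]
force: [1.3, -0.5, -1.5]
grip_width: 0.0658
grip_force: 25.0
time_s: 7.1
ee_pos: [0.61, 0.1826, 0.1166]
eef_rot: [-3.142, 0.0, 1.378]
force: [0.1, 0.1, -2.0]
grip_width: 0.0658
grip_force: 25.0
t 7.2 tool d [ 0.0001 -0.0018 -0.0026] rotvec [ 0.0012 -0.0005 -0.0003] after-rot d [ 0.0001 -0.0018 -0.0026]
```

View pics/dv.png

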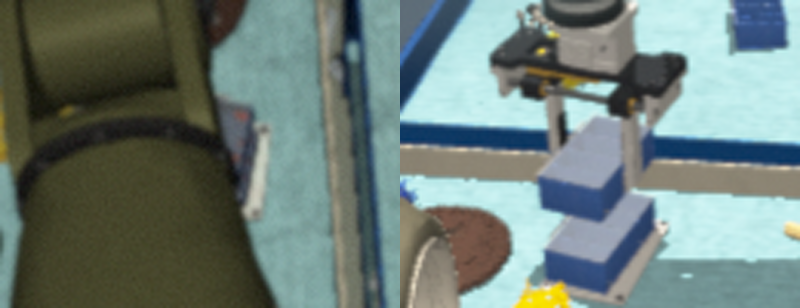

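The side view shows the held case, with its front lid corners at crop (540,178) and (607,193). It is directly above the bottom case, whose corners are at (547,255) and (615,270). I'll compare matching corners.

```bash
cat > corn.py <<'E'
from geo import *
c=pickle.load(open("pics/d.pkl","rb"))["side"]
for ch in("S","V"):
    H=cv2.cvtColor(c["pixels"],cv2.COLOR_BGR2HSV)[:,:,1 if ch=="S" else 2]
    g=cv2.resize(H,None,fx=4,fy=4,interpolation=cv2.INTER_CUBIC)
    k=400/130; f=lambda p:((p[0]-400)/k+150,p[1]/k+150)
    pts=np.array([f(p) for p in[(541,178),(607,193),(547,255),(615,270),(656,203)]],np.float32)
    q=cv2.cornerSubPix(g,((pts+.5)*4-.5).reshape(-1,1,2).astype(np.float32),(11,11),(-1,-1),(3,50,.01)).reshape(-1,2); q=(q+.5)/4-.5
    W=[onz(c,p,z) for p,z in zip(q,[.1301,.1301,.046,.046,.046])]
    print(ch,q.round(1).tolist()); print(np.array(W)[:,:2].round(4).tolist())
    print("held edge ang",np.degrees(np.arctan2(*(W[1]-W[0])[1::-1])),np.linalg.norm(W[1]-W[0]),"bottom",np.degrees(np.arctan2(*(W[3]-W[2])[1::-1])),np.linalg.norm(W[3]-W[2]),"long",np.degrees(np.arctan2(*(W[3]-W[4])[1::-1])),np.linalg.norm(W[3]-W[4]))
    print("bottom-held",(W[2]-W[0])[:2].round(4),(W[3]-W[1])[:2].round(4))
E
python3 corn.py
```

```text
S [[194.60000610351562, 207.0], [217.3000030517578, 212.6999969482422], [196.60000610351562, 230.6999969482422], [219.89999389648438, 237.8000030517578], [232.5, 213.60000610351562]]
[[0.651, 0.2335], [0.5782, 0.2505], [0.6518, 0.2362], [0.574, 0.257], [0.5666, 0.1303]]
held edge ang 166.85670138607935 0.07469542450182444 bottom 165.02407402297314 0.08046832936532938 long 86.63594935636543 0.12688647084920726
bottom-held [0.0008 0.0027] [-0.0042  0.0065]
V [[194.60000610351562, 209.6999969482422], [215.1999969482422, 210.3000030517578], [196.3000030517578, 230.6999969482422], [219.89999389648438, 237.8000030517578], [233.1999969482422, 216.0]]
[[0.6468, 0.2469], [0.5874, 0.2396], [0.6527, 0.2364], [0.574, 0.257], [0.5613, 0.1427]]
held edge ang -173.02670686213798 0.0598343193364085 bottom 165.32740478757134 0.08133593019915741 long 83.665684382434 0.1149600520180953
bottom-held [ 0.0059 -0.0105] [-0.0134  0.0174]
```

```bash
cat > corn2.py <<'E'
from geo import *
import sys
def run(tag,sets):
    c=pickle.load(open(f"pics/{tag}.pkl","rb"))["side"]
    H=cv2.cvtColor(c["pixels"],cv2.COLOR_BGR2HSV).astype(float); S=H[:,:,1]; G=c["pixels"].astype(float)
    R={}
    def cross(a,t):
        for i in range(len(a)-1):
            if (a[i]<t)!=(a[i+1]<t): return i+(t-a[i])/(a[i+1]-a[i])
        return np.nan
    for n,(x0,x1,y0,y1,l0,l1,ly0,ly1,z) in sets.items():
        # front lid edge: saturation rises going down
        pt=[(x,y0+cross(S[y0:y1,x],82)) for x in range(x0,x1)]
        pt=np.array([p for p in pt if p[1]==p[1]]); f=np.polyfit(*pt.T,1); res=np.abs(np.polyval(f,pt[:,0])-pt[:,1]); k=res<.7; f=np.polyfit(*pt[k].T,1)
        # left silhouette of front face: red channel falls going right
        lp=[(y,l0+cross(G[y,l0:l1,2],(G[y,l0,2]+G[y,l1-1,2])/2)) for y in range(ly0,ly1)]
        lp=np.array([p for p in lp if p[1]==p[1]]); g=np.polyfit(*lp.T,1)
        x=(g[0]*f[1]+g[1])/(1-g[0]*f[0]); y=f[0]*x+f[1]
        A=onz(c,(x,y),z);B=onz(c,(x0+15,f[0]*(x0+15)+f[1]),z); d=B-A
        print(n,"left corner px",round(x,2),round(y,2),"slope",f.round(3),"leftline",g.round(3),len(pt),k.sum(),"res",np.abs(np.polyval(g,lp[:,0])-lp[:,1]).max().round(2),"world",A[:2].round(4),"edge ang",np.degrees(np.arctan2(-d[1],-d[0])).round(2))
        R[n]=A
    print("bottom-held",(R["bottom"]-R["held"])[:2].round(4))
run("d",{"held":(198,214,202,216,189,201,211,216,.1301),"bottom":(200,217,226,241,191,202,234,241,.046)})
c=cv2.imread("pics/d_side.png"); print(c[213,188:226].tolist()); print(c[238,190:226].tolist())
E
python3 corn2.py
```

```text
held left corner px 194.1 206.67 slope [  0.221 163.823] leftline [1.22000e-01 1.68868e+02] 16 16 res 0.1 world [0.653  0.2321] edge ang -10.68
bottom left corner px 198.45 231.16 slope [  0.231 185.223] leftline [ -0.693 358.569] 17 17 res 0.61 world [0.6457 0.2372] edge ang -9.97
bottom-held [-0.0073  0.0051]
[[235, 235, 190], [236, 236, 192], [236, 236, 191], [235, 236, 191], [234, 235, 188], [232, 231, 185], [218, 212, 163], [166, 143, 107], [126, 84, 56], [120, 75, 49], [121, 75, 50], [121, 75, 49], [119, 73, 47], [121, 74, 49], [123, 76, 50], [123, 76, 49], [125, 77, 51], [125, 78, 53], [125, 79, 56], [126, 80, 57], [127, 80, 53], [128, 80, 52], [130, 81, 54], [131, 82, 53], [130, 81, 52], [129, 80, 51], [128, 80, 52], [120, 75, 49], [114, 72, 48], [109, 68, 46], [107, 67, 43], [107, 66, 44], [104, 65, 43], [109, 72, 52], [132, 104, 90], [160, 142, 131], [177, 162, 151], [186, 172, 159]]
[[239, 240, 200], [238, 238, 197], [222, 221, 174], [166, 166, 129], [145, 143, 112], [139, 138, 107], [135, 128, 98], [125, 99, 71], [118, 76, 51], [116, 72, 47], [118, 74, 49], [117, 73, 46], [117, 74, 48], [118, 72, 47], [120, 74, 49], [120, 74, 49], [121, 74, 49], [123, 77, 51], [123, 78, 53], [123, 78, 51], [125, 78, 52], [127, 78, 50], [127, 79, 52], [127, 79, 51], [127, 79, 50], [128, 80, 52], [122, 75, 50], [112, 69, 47], [110, 68, 46], [106, 65, 42], [106, 69, 48], [116, 91, 81], [137, 133, 131], [151, 159, 163], [152, 162, 168], [153, 162, 169]]
```

```bash
python3 - <<'E'
from geo import *
c=pickle.load(open("pics/d.pkl","rb"))["side"]
P=lambda x,y,z:onz(c,(x,y),z)[:2]
h=P(194.1,206.67,.1301); b=P(195.9,230.48,.046)
hr=P(214.5,.221*214.5+163.823,.1301); br=P(215.8,.231*215.8+185.223,.046)
print("left",h,b,b-h,"right",hr,br,br-hr, np.linalg.norm(h-hr),np.linalg.norm(b-br))
for z in(.042,.050): print(P(195.9,230.48,z)-h)
E
python3 need.py 0.6085 0.1833 0.12 79
```

```text
left [0.65296128 0.23207428] [0.65425044 0.23531665] [0.00128916 0.00324236] right [0.5880297  0.24457083] [0.58921461 0.24669053] [0.0011849 0.0021197] 0.06612316986564369 0.06602291586113905
[ 0.00325738 -0.00178899]
[-0.00067906  0.00827372]
t 7.2 tool d [ 0.0001 -0.0018 -0.0026] rotvec [ 0.0012 -0.0005 -0.0003] after-rot d [ 0.0001 -0.0018 -0.0026]
```

The front-edge widths both read 66 mm, which confirms the heights. The held case needs about +1 mm in x, +2 mm in y and +0.4°. I'll apply that and lower it to just above the lid.

```bash
python3 shift.py '[[[0.0023, 0.0007, 0.01, 0, 0, -0.007], [0, 0, 0.015, 0, 0, 0], [0, 0, 0.01, 0, 0, 0], [0, 0, 0.005, 0, 0, 0], [0, 0, 0, 0, 0, 0], [0, 0, 0, 0, 0, 0]]]'
python3 look.py e >/dev/null
python3 - <<'E'
import cv2,numpy as np
s=cv2.imread("pics/e_side.png")[195:255,180:260]
cv2.imwrite("pics/ev.png",cv2.resize(s,(800,600),interpolation=cv2.INTER_CUBIC))
E
```

```text
time_s: 7.8
ee_pos: [0.6111, 0.1851, 0.0766]
eef_rot: [3.141, -0.0, 1.386]
force: [1.2, 0.4, -2.3]
grip_width: 0.066
grip_force: 25.0
```

View pics/ev.png

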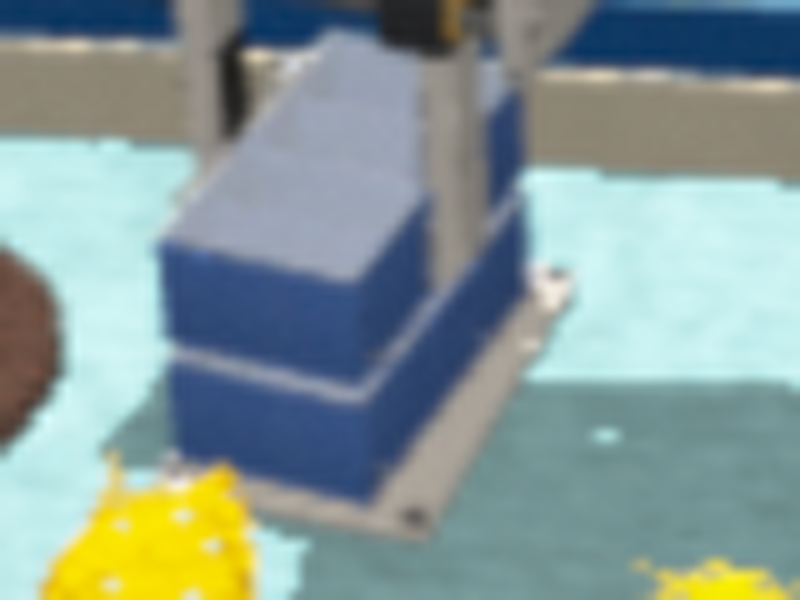

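The held case sits about 4 mm above the lower one. Its left edge (165→175), front corner (355→370) and far edge (520) all line up with the case below. I'll set it down and release.

```bash
python3 shift.py '[[[0, 0, 0.002, 0, 0, 0], [0, 0, 0.002, 0, 0, 0], [0, 0, 0.0005, 0, 0, 0], [0, 0, 0, 0, 0, 0], [0, 0, 0, 0, 0, 0]]]'
python3 shift.py '[[[0, 0, 0, 0, 0, 0], [0, 0, 0, 0, 0, 0], [0, 0, 0, 0, 0, 0], [0, 0, 0, 0, 0, 0], [0, 0, 0, 0, 0, 0]]]' 0.094
python3 shift.py '[[[0, 0, 0, 0, 0, 0], [0, 0, -0.02, 0, 0, 0], [0, 0, -0.03, 0, 0, 0], [0, 0, -0.04, 0, 0, 0], [0, 0, -0.03, 0, 0, 0], [0, 0, 0, 0, 0, 0], [0, 0, 0, 0, 0, 0]]]'
python3 need.py 0.535 0.387 0.19 110; python3 need.py 0.535 0.387 0.19 79
```

```text
time_s: 8.4
ee_pos: [0.6111, 0.1851, 0.0728]
eef_rot: [3.141, -0.0, 1.386]
force: [-2.5, -1.3, 4.5]
grip_width: 0.0659
grip_force: 25.0
time_s: 8.9
ee_pos: [0.611, 0.1851, 0.0718]
eef_rot: [-3.142, 0.0, 1.386]
force: [0.0, -0.1, 0.0]
grip_width: 0.0938
grip_force: 0.0
time_s: 9.6
ee_pos: [0.611, 0.1851, 0.1919]
eef_rot: [3.141, -0.0, 1.386]
force: [-0.7, -0.8, -1.5]
grip_width: 0.0936
grip_force: 0.0
t 9.6 tool d [ 0.1845 -0.1118  0.0019] rotvec [ 6.000e-04 -1.000e-04 -5.341e-01] after-rot d [ 0.2157 -0.0023  0.0019]
t 9.6 tool d [ 0.1845 -0.1118  0.0019] rotvec [ 0.0005 -0.0002  0.007 ] after-rot d [ 0.1837 -0.1131  0.0019]
```

```bash
python3 shift.py '[[[0, 0, 0, 0, 0, 0.15], [0, 0, 0, 0, 0, 0.15], [0, 0, 0, 0, 0, 0.15], [0, 0, 0, 0, 0, 0.15], [0.0185, -0.0394, 0, 0, 0, 0], [0.0185, -0.0394, 0, 0, 0, 0], [0.0185, -0.0394, 0, 0, 0, 0], [0.0185, -0.0394, 0, 0, 0, 0], [0.0185, -0.0394, 0, 0, 0, 0]]]'
python3 shift.py '[[[0, 0, 0, 0, 0, 0], [0, 0, 0.04, 0, 0, 0], [0, 0, 0.03, 0, 0, 0], [0, 0, 0, 0, 0, 0], [0, 0, 0, 0, 0, 0]]]'
python3 look.py f >/dev/null
python3 need.py 0.537 0.39 0.026 45
python3 - <<'E'
import cv2,numpy as np
s=cv2.imread("pics/f_side.png")[190:310,150:310]
cv2.imwrite("pics/fv.png",cv2.resize(s,(800,600),interpolation=cv2.INTER_CUBIC))
E
```

```text
time_s: 10.5
ee_pos: [0.5357, 0.391, 0.19]
eef_rot: [-3.141, 0.003, 0.786]
force: [0.2, 0.1, -0.5]
grip_width: 0.0938
grip_force: 0.0
time_s: 11.0
ee_pos: [0.5371, 0.3893, 0.1218]
eef_rot: [-3.141, 0.001, 0.785]
force: [0.4, -0.2, -0.0]
grip_width: 0.0938
grip_force: 0.0
t 11.1 tool d [-0.0006 -0.0007  0.0977] rotvec [ 0.0005 -0.0022  0.    ] after-rot d [-0.0004 -0.0006  0.0977]
```

View pics/fv.png

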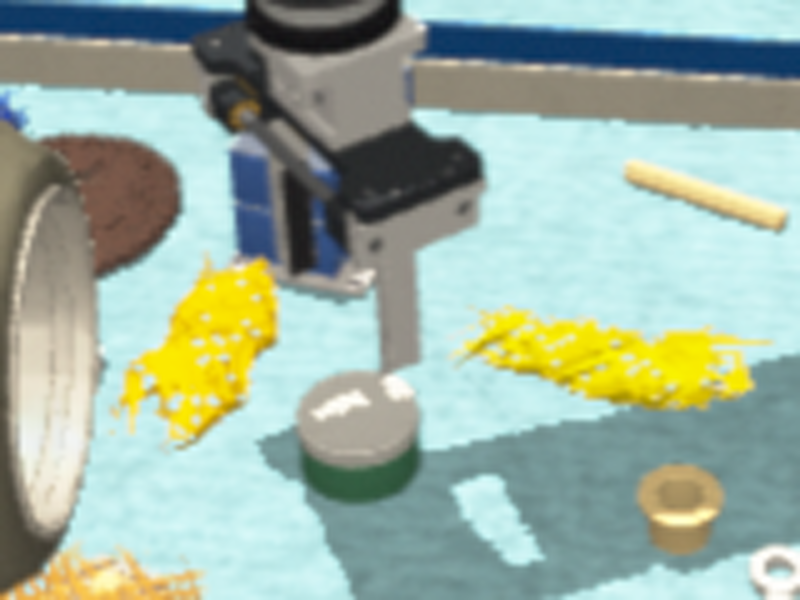

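The tin stands at crop (358,430), with the near finger above its near-robot side. Nothing is in the way, so I'll descend and grip.

```bash
python3 shift.py '[[[0, -0.0005, 0.02, 0, 0, 0], [0, 0, 0.02, 0, 0, 0], [0, 0, 0.02, 0, 0, 0], [0, 0, 0.02, 0, 0, 0], [0, 0, 0.012, 0, 0, 0], [0, 0, 0.003, 0, 0, 0], [0, 0, 0, 0, 0, 0], [0, 0, 0, 0, 0, 0]]]'
python3 shift.py '[[[0, 0, 0, 0, 0, 0], [0, 0, 0, 0, 0, 0], [0, 0, 0, 0, 0, 0], [0, 0, 0, 0, 0, 0], [0, 0, 0, 0, 0, 0], [0, 0, 0, 0, 0, 0], [0, 0, 0, 0, 0, 0], [0, 0, 0, 0, 0, 0]]]' 0.05 20
python3 shift.py '[[[0, 0, -0.02, 0, 0, 0], [0, 0, -0.04, 0, 0, 0], [0, 0, -0.04, 0, 0, 0], [0, 0, -0.04, 0, 0, 0], [0, 0, -0.01, 0, 0, 0], [0, 0, 0, 0, 0, 0], [0, 0, 0, 0, 0, 0]]]'
python3 look.py g >/dev/null
python3 - <<'E'
from seg import *
c=pickle.load(open("pics/g.pkl","rb"))["side"]
o=ctrl.get_obs() if 0 else None
im=c["pixels"][130:290,150:310]; cv2.imwrite("pics/gv.png",cv2.resize(im,(640,640),interpolation=cv2.INTER_CUBIC))
E
python3 need.py 0.611 0.185 0.18 45
```

```text
time_s: 11.9
ee_pos: [0.5371, 0.3904, 0.0283]
eef_rot: [3.141, -0.002, 0.786]
force: [-0.9, 0.3, 0.4]
grip_width: 0.0937
grip_force: 0.0
time_s: 12.7
ee_pos: [0.5368, 0.3901, 0.0272]
eef_rot: [3.141, -0.0, 0.786]
force: [1.0, -1.5, 4.8]
grip_width: 0.0666
grip_force: 20.0
time_s: 13.4
ee_pos: [0.536, 0.3898, 0.1748]
eef_rot: [-3.141, 0.003, 0.786]
force: [-0.3, 0.6, -1.6]
grip_width: 0.0671
grip_force: 20.0
t 13.5 tool d [-0.0919  0.1978 -0.0054] rotvec [-0.0008  0.0035  0.0004] after-rot d [-0.0918  0.1978 -0.0055]
```

View pics/gv.png

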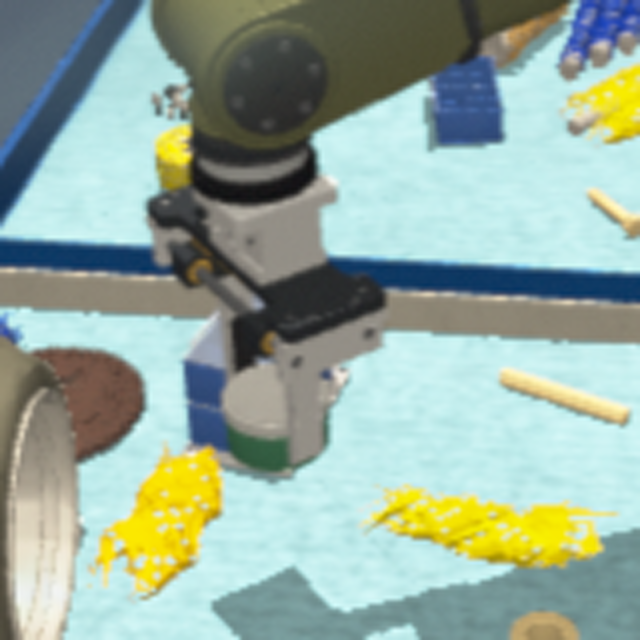

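The tin is held upright, its body at crop (255,430). I'll carry it over the stack.

```bash
python3 shift.py '[[[-0.0153, 0.033, 0, 0, 0, 0], [-0.0153, 0.033, 0, 0, 0, 0], [-0.0153, 0.033, 0, 0, 0, 0], [-0.0153, 0.033, 0, 0, 0, 0], [-0.0153, 0.033, 0, 0, 0, 0], [-0.0153, 0.033, 0, 0, 0, 0], [0, 0, 0, 0, 0, 0], [0, 0, 0, 0, 0, 0], [0, 0, 0, 0, 0, 0]]]'
python3 shift.py '[[[0, 0, 0.02, 0, 0, 0], [0, 0, 0.02, 0, 0, 0], [0, 0, 0.01, 0, 0, 0], [0, 0, 0, 0, 0, 0], [0, 0, 0, 0, 0, 0]]]'
python3 need.py 0.611 0.185 0.1137 45
```

```text
time_s: 14.4
ee_pos: [0.6113, 0.186, 0.1761]
eef_rot: [-3.141, 0.001, 0.787]
force: [0.3, 1.3, -0.7]
grip_width: 0.0663
grip_force: 20.0
time_s: 14.9
ee_pos: [0.6119, 0.1858, 0.1276]
eef_rot: [3.141, -0.001, 0.786]
force: [-0.2, 0.2, -1.7]
grip_width: 0.0664
grip_force: 20.0
t 14.9 tool d [-0.0012 -0.0001  0.0139] rotvec [ 0.0003 -0.0005  0.0011] after-rot d [-0.0012 -0.0001  0.0139]
```

```bash
python3 shift.py '[[[-0.001, 0, 0.006, 0, 0, 0], [0, 0, 0.004, 0, 0, 0], [0, 0, 0.002, 0, 0, 0], [0, 0, 0.001, 0, 0, 0], [0, 0, 0.001, 0, 0, 0], [0, 0, 0, 0, 0, 0], [0, 0, 0, 0, 0, 0]]]'
python3 need.py 0.611 0.185 0.1137 45
```

```text
time_s: 15.6
ee_pos: [0.6118, 0.1847, 0.1162]
eef_rot: [3.14, -0.003, 0.786]
force: [-10.3, -1.7, 22.5]
grip_width: 0.0666
grip_force: 20.0
t 15.6 tool d [-0.0003 -0.0008  0.0025] rotvec [ 0.0017 -0.0029  0.0002] after-rot d [-0.0003 -0.0008  0.0025]
```

It made contact a little early, at 22 N. I'll ease off slightly before releasing.

```bash
python3 shift.py '[[[0, 0, -0.0015, 0, 0, 0], [0, 0, 0, 0, 0, 0], [0, 0, 0, 0, 0, 0]]]'
python3 shift.py '[[[0, 0, 0, 0, 0, 0], [0, 0, 0, 0, 0, 0], [0, 0, 0, 0, 0, 0], [0, 0, 0, 0, 0, 0], [0, 0, 0, 0, 0, 0]]]' 0.094
python3 shift.py '[[[0, 0, 0, 0, 0, 0], [0, 0, -0.02, 0, 0, 0], [0, 0, -0.04, 0, 0, 0], [0, 0, -0.04, 0, 0, 0], [0, 0, -0.04, 0, 0, 0], [0, -0.04, 0, 0, 0, 0], [0, -0.05, 0, 0, 0, 0], [0, -0.05, 0, 0, 0, 0], [0, -0.05, 0, 0, 0, 0], [0, -0.05, 0, 0, 0, 0]]]'
python3 shift.py '[[[-0.05, 0, 0, 0, 0, 0], [-0.05, 0, 0, 0, 0, 0], [-0.05, 0, 0, 0, 0, 0], [-0.05, 0, 0, 0, 0, 0], [0, 0, 0, 0, 0, 0], [0, 0, 0, 0, 0, 0]]]'
python3 look.py h >/dev/null
python3 - <<'E'
import cv2,numpy as np
t=cv2.imread("pics/h_top.png")[125:200,155:255];s=cv2.imread("pics/h_side.png")[185:260,165:265]
cv2.imwrite("pics/hv.png",np.hstack([cv2.resize(i,(400,300),interpolation=cv2.INTER_CUBIC) for i in(t,s)]))
E
```

```text
time_s: 15.9
ee_pos: [0.6116, 0.1847, 0.1162]
eef_rot: [3.14, -0.002, 0.786]
force: [-3.3, -0.5, 11.9]
grip_width: 0.0663
grip_force: 20.0
time_s: 16.4
ee_pos: [0.6111, 0.1845, 0.1143]
eef_rot: [-3.142, 0.0, 0.786]
force: [-0.1, -0.1, -0.0]
grip_width: 0.0938
grip_force: 0.0
time_s: 17.4
ee_pos: [0.4397, 0.3552, 0.2546]
eef_rot: [3.142, -0.0, 0.786]
force: [1.3, 0.1, -0.8]
grip_width: 0.0938
grip_force: 0.0
time_s: 18.0
ee_pos: [0.3, 0.2126, 0.2552]
eef_rot: [3.141, -0.002, 0.785]
force: [0.6, -0.7, 0.1]
grip_width: 0.0939
grip_force: 0.0
```

View pics/hv.png

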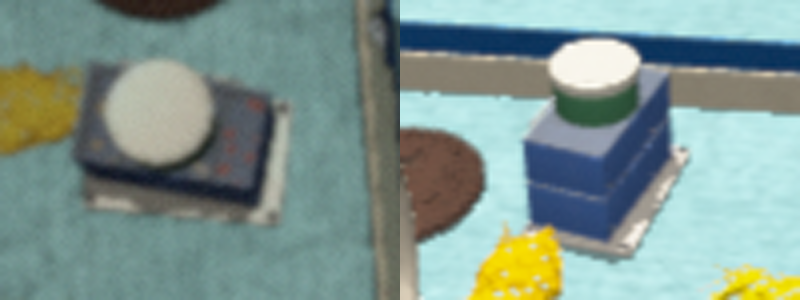

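The tin stands upright on the stack, centred at crop (160,113) in the top view and (595,65) in the side view, and the cases are aligned. Now I'll check the centring numerically.

Run:
```python
from m3 import *
o=pickle.load(open("pics/h.pkl","rb")); T,S=o["top"],o["side"]
bt=(176,134,40,38);bs=(198,190,32,24)
im,ct=seg(T,"toptin",bt);e=cv2.fitEllipse(ct);pt=topx(e[0],bt)
im,ct=seg(S,"sidetin",bs);f=cv2.fitEllipse(ct);ps=topx(f[0],bs)
print(np.array(e[1])/U,np.array(f[1])/U,pt,ps,"top",onz(T,pt,.125),"side",onz(S,ps,.125),tri(T,pt,S,ps))
# upper lid far/near edges in side view: front corner points at z .086, by line fits
H=cv2.cvtColor(S["pixels"],cv2.COLOR_BGR2HSV)[:,:,1].astype(float)
pts=[]
for x in range(200,213):
    a=H[212:230,x]; i=[k for k in range(len(a)-1) if a[k]<82<=a[k+1]]; 
    if i: k=i[0]; pts.append((x,212+k+(82-a[k])/(a[k+1]-a[k])))
g=np.polyfit(*np.array(pts).T,1); 
A=[onz(S,(x,np.polyval(g,x)),.086) for x in(196.5,216)]
mid=(A[0]+A[1])/2; print("front edge",A,"mid",mid,np.degrees(np.arctan2(*(A[0]-A[1])[1::-1])))
R=np.radians(-10.6); yv=np.array([-np.sin(R),np.cos(R)]); print("front edge y-distance of tin (side view):",(mid[:2]-onz(S,ps,.125)[:2])@yv)
```

```text
[26.24313354 27.58251038] [12.41853638 22.60657806] [194.0083252  151.89324188] [212.96769409 200.72047653] top [0.60815046 0.1832708  0.125     ] side [0.60976771 0.18481517 0.125     ] (array([0.60928433, 0.18358881, 0.12402726]), np.float64(0.0017683914129578405))
front edge [array([0.64866966, 0.2353905 , 0.086     ]), array([0.58581749, 0.24713878, 0.086     ])] mid [0.61724357 0.24126464 0.086     ] -10.587501833448789
front edge y-distance of tin (side view): 0.056861373883413
```

```bash
python3 -c "
from station import ctrl
print(ctrl.hand_in())"
```

```text
the job is handed in; nothing more can be done
None
```

The closed case is stacked squarely on the bottom case, with the grease tin upright within about 3 mm of the middle of the upper lid; the job was handed in at about 18 s.

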